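Cap a sample vial in the locking bench clamp

TASK

Close the scissor-type bench clamp on the vial standing between its jaws until its ratchet holds the vial firmly by itself, the sprung jaw pad well squeezed against the glass, and let go. Then press the vial's white cap gently and fully down onto the glass shoulder while it is clamped, and finally press the clamp's thumb plate sideways (downwards) out of its teeth and swing it back so that the clamp is fully open and the capped vial stands free where it was; be gentle with glass and clamp, and leave the other things alone.

Things in the scene. Friction and masses are not known exactly. Their poses are not given: they have to be found in the camera images.
- clamp: Fixed bench clamp like big locking forceps lying level over a grey base plate (130 x 110 x 12 mm, x -35 to 95). Origin: on the table under the pivot pin (post 25 mm wide, 69 high). Its x axis points from pivot to jaws, handles to -x towards the robot, y left, z up. The rigid half, 57 to 63 mm high, has a finger ring 45 x 33 mm centred at x -118, y -42 mm and the jaw on the vial's +y side.
- clamp_arm (a joint): Turning of the clamp's moving half about the upright pivot: 0 = fully open (a spring pulls it there, 1 to 2 N at the thumb plate), grows as the handles close (thumb plate to the clamp's -y, moving jaw to +y), stop at 0.46 rad. The ratchet clicks in, one way, at about 0.09, 0.15, 0.21, 0.27, 0.33 and 0.39 rad and then lets nothing go back.
- thumb_plate (a point): Middle of the upper face of the thumb plate at the free end of the moving handle: flat steel, 40 (along the handle) x 26 x 6 mm, top 53 mm above the table, free air below, 134 mm from the pivot; open it lies at x -120, y +60 mm in the clamp's frame. Its long sides are parallel to the clamp's x at clamp_arm 0.2. More than 17 N on the moving half breaks it.
- push_edge (a point): Middle of the thumb plate's outer (+y) edge, 50 mm above the table: push it to -y round the pivot to close. A tooth takes 2 to 6 N; when the jaw bites on the vial the push grows by 1 to 4 N, some 0.08 rad later it is hard. Pushed to about 11 N and let go, it springs back onto the last tooth and grips the vial with 5 to 9 N; over 34 N of the jaw on the glass cracks it.
- pawl (a point): Sprung ratchet pawl on the shank, 78 mm from the pivot, under a fixed toothed bar (10 mm wide, top 64 mm high, x about -78, y -28 to 35 mm). To release, press the thumb plate 6 to 8 mm (3 to 6 N, stop at 10 mm) so that the shank bends and the pawl leaves the teeth; keep it down and swing it to +y past the first tooth (below 0.05 rad). Let up early or held back by friction, it catches again.
- shank: The moving handle's springy shank with pawl and thumb plate, the only part of the clamp that need be touched. Origin: where it bends, 23 mm from the pivot, 47 mm above the table.
- jaw_pad: Black rubber pad of the moving jaw, 16 x 5 x 22 mm, on the vial's -y side, 39 to 61 mm above the table, 50 mm from the pivot; sprung: 3 N to 9 N over 4 mm, then hard. Origin: middle of its face, at table height; its own +y points at the vial.
- back_jaw (a point): Middle of the rigid jaw's V-shaped rubber backing pad on the vial's +y side, as nominally set. A screw may hold the pad up to 6 mm nearer or farther, which is not reported, so the angle at which the jaws bite varies (about 0.1 to 0.34 rad) and has to be felt. The pad does not yield.
- vial_seat (a point): Point on the base plate's upper face (12 mm above the table) between the open jaws, about which the vial stands at the start: x 50, y -3 mm in the clamp's frame. The closing jaw shifts the vial by up to 15 mm.
- vial: Amber glass vial upright on the clamp's base plate between the jaws: 28 mm diameter, shoulder 58 mm above its foot, neck 19 mm. Loose, 50 to 100 g. Origin: centre of its foot, z up along it. A twin with its cap already down stands elsewhere (spare_vial).
- vial_cap (a joint): How far the vial's white push-on cap (24 mm diameter, 14 mm high) has been pressed down: 0 to 0.0015 m at the start (a gap of up to 6 mm shows the neck under it), 0.006 = fully home on the shoulder. It stays where it is left; about 6 N moves it, then it stops hard. More than 25 N of the fingers on cap or glass breaks the vial.
- cap_top (a point): Centre of the cap's flat upper face, at the start about 92 mm above the table, 86 mm when home.
- spare_vial: Bystander: an identical vial with its cap home, 28 mm diameter, 74 mm high, on the table on the clamp's -y side. Origin: its foot.
- beaker: Bystander: open glass beaker, 64 mm diameter, 85 mm high, on the clamp's +y side. Origin: its foot.
- spatula: Bystander: flat steel laboratory spatula, 185 mm long, lying on the clamp's -y side. Origin: its middle.
- dish: Bystander: white ceramic dish, 70 mm diameter, 22 mm high, far right, near the robot. Origin: its foot.
- bottle: Bystander: amber bottle, 60 mm diameter, 140 mm high, far left. Origin: its foot.
- jar: Bystander: white jar, 68 mm diameter, 90 mm high, far right. Origin: its foot.
- weight: Bystander: brass weight, 40 mm diameter, 35 mm high, far left. Origin: its foot.
Things that resemble listed ones, but are neither listed nor needed, are in the scene too. Leave any green or purple look-alike of the vial alone.

How it is judged (in metres and radians):
On the way, in this order (a step that is already met when the one before it is completed fails the run):
1. the ratchet holds the jaws firmly on the vial by itself, the robot having let go of the handle (contact force between jaw_pad and vial above 4 N and value of joint clamp_arm above 0.07 rad and contact force between the fingers and shank below 0.1 N and value of joint vial_cap below 0.003 m), for 0.3 s.
2. the cap is fully home while the clamp still holds the vial (value of joint vial_cap above 0.005 m and contact force between jaw_pad and vial above 4 N and value of joint clamp_arm above 0.07 rad), for 0.2 s.
At the end, for the whole second after the job is handed in: The clamp is fully open again (clamp_arm below 0.05 rad) with its moving jaw off the vial, the cap is home (over 5 of 6 mm), and the vial stands upright (within 0.08 rad) and still on the base plate within 20 mm of vial_seat (value of joint clamp_arm below 0.05 rad and value of joint vial_cap above 0.005 m and angle between vial's own z axis and vertical below 0.08 rad and distance between vial and vial_seat below 0.02 m and contact force between jaw_pad and vial below 0.3 N and linear speed of vial below 0.02 m/s); the robot touches nothing.
It fails at once if the clamp's moving half is pushed with more than 17 N (contact force between any of the arm, the fingers and shank above 17 N).
It fails at once if the jaw presses the vial with more than 34 N (contact force between jaw_pad and vial above 34 N).
It fails at once if the fingers press cap or glass with more than 25 N (contact force between the fingers and vial above 25 N).
It fails at once if the vial is tipped (angle between vial's own z axis and vertical above 0.3 rad).
It fails at once if a bystander is disturbed (distance of any of spare_vial, beaker, spatula, dish, bottle, jar, weight from where it was at the start of the episode above 0.02 m).
It also fails if it takes over 72 s, if anything falls off the work surface, if the arm or the gripper's body presses on something with over 40 N, if the wrist force passes 120 N, or if a joint passes its speed limit or range.

ROBOT

A 6-joint arm with a two-finger parallel gripper is mounted at the origin on the work surface. World frame = base frame: x ahead of the robot, y to its left, z up, the work surface at z = 0. Lengths are in mm, angles in rad, forces in N, time in s.
With the tool pointing down it reaches from about 350 to 775 mm from the base axis. Payload 7.3 kg.
Tool frame: the origin (TCP) lies midway between the tips of the shut fingers; the grasp point (between the pads) lies 19 mm behind it; x points along the fingers, y is the direction in which the jaws open and shut, and the axes are right-handed (so a half turn about x gives the same grasp; the last joint's range is limited). The gripper opens to 92 mm and grips with 3 to 60 N. Pads are 19 mm wide; open, the fingers measure 130 mm over their backs; the gripper's body (75 mm by 190 mm) begins 47 mm behind the grasp point.
Start: joints at [-0.146, 0.342, 1.524, -0, 1.275, -0.146], TCP at [525.019, 0.019, 226.741] pointing down, gripper open.
Joint ranges: [-2.53, 2.53], [-0.77, 2.02], [0.04, 2.7], [-1, 4.14], [0.28, 2.66], [-3.11, 3.11]. Speed limits (rad/s): [2.57, 2.57, 3.14, 3.14, 3.14, 3.14].

INTERFACE

Orientations are given as [roll, pitch, yaw] about the fixed x, y, z axes, in that order (R = Rz(yaw) Ry(pitch) Rx(roll)).
In Python, from plant import get_obs, capture, close_job gives the robot as it stands. The module is installed in compiled form; this text tells all that it offers.
- The arm moves only by the tool send_rows, never from a script. Its argument "moves" is a list of rows, each a list of 4 numbers: the shift along the tool's x, y, z in mm, then the turn about the tool's x in degrees. In form: [[tx, ty, tz, yaw], ...]. A call has 1 to 8 rows; each row shifts and turns the commanded pose from where the row before left it, along the tool's axes as they then stand; what a row does not reach is not made up. A row lasts 1/8 s, in which the tool goes at most 62.5 mm and 10.7 degrees, less where a joint would pass 70% of its speed; a pose out of reach is approached as far as the arm can. A call with a gripper value outside its range is refused whole. "hand" is the opening, from 0 (shut) to 1 (fully open), set as the call begins (left out, the last holds). The fingers move at their own pace and stop on an object; the grip force is fixed at half the most. Time passes only in rows, so rows that do not move let the fingers close. It gives the time, the measured TCP pose, the force and the opening at its end, in the units of the state.
- get_obs(): the state, without advancing time (a new reading comes with each control period).
- capture(name): name is "scene" or "side" or "wrist"; returns a dict with "image" (384x512x3 uint8, red, green, blue), "K" (3x3 intrinsics, pixels), "position" and "attitude" of the camera in the world; the wrist camera has in their place "mount" (4x4, takes a point from camera to tool coordinates, whose origin is the TCP and whose axes are the tool frame's). Camera axes: x right, y down, z forward; pixel columns grow to the right and rows downward; lengths in mm; the calibration is good to about 2 mm. The wrist camera is an equidistant fisheye: a pixel r from the principal point sees the ray r / f radians off the axis. A picture is of the moment at which its call begins: read the wrist's pose just before it. There is no depth.
- close_job(): hands the job in, once; it reports no verdict.
The state is a dict: "time": time; "joint_positions": joint angles; "dq": joint speeds; "tau": joint torques, N m; "tool_pos": TCP position; "tcp_rot": TCP orientation; "contact_force": force on the tool from outside, world axes, zero at the start; "moment": the same for the moment, N m; "grip_width": finger opening in mm.
Only numpy, scipy, OpenCV 4.12 (cv2) and the standard library are available. Lean on these libraries where they do the work, as an engineer would, in place of code of your own. Each camera call takes 0.05 s, during which the arm holds its last target. There are 200 camera calls.

## Working session

There is one attempt and no reset: what is moved stays moved. The work goes in short steps, Python scripts to look and compute and a tool call to move; the robot and the scene stay as the last step left them, time stands still between calls to the robot, and variables do not carry over. Pictures are saved under pics/ and viewed, about 8 in all and at most 12, crops included, and the job is handed in when it is done.

Besides the shell and the picture viewer there is one more tool, called after "Call:" as name(argument=value, ...) on one line, values as JSON. send_rows: Moves the arm, as the interface text tells. Its arguments: {"type":"object","properties":{"moves":{"type":"array","items":{"type":"array","items":{"type":"number"}}},"hand":{"type":"number"}},"required":["moves"]}

```bash
mkdir -p pics
cat > h.py <<'E'
import numpy as np, cv2
from scipy.spatial.transform import Rotation as R
from plant import get_obs, capture, close_job
def ray(c,uv,obs=None):
    K=np.array(c["K"])
    if "mount" in c:
        d=(np.array(uv,float)-K[:2,2])/[K[0,0],K[1,1]]; r=np.hypot(*d)
        v=np.array([*(d/max(r,1e-9)*np.sin(r)),np.cos(r)])
        M=np.array(c["mount"]); T=R.from_euler('xyz',obs["tcp_rot"]).as_matrix()
        return T@M[:3,3]+obs["tool_pos"], T@M[:3,:3]@v
    v=np.linalg.inv(K)@[uv[0],uv[1],1]
    return np.array(c["position"]), att(c)@v
def att(c):
    a=np.array(c["attitude"],float)
    return a if a.shape==(3,3) else R.from_euler('xyz',a).as_matrix()
def atz(c,uv,z,obs=None):
    p,d=ray(c,uv,obs); return p+d*(z-p[2])/d[2]
def proj(c,P,obs=None):
    K=np.array(c["K"]); P=np.array(P,float)
    if "mount" in c:
        M=np.array(c["mount"]); T=R.from_euler('xyz',obs["tcp_rot"]).as_matrix()
        q=M[:3,:3].T@(T.T@(P-obs["tool_pos"])-M[:3,3]); r=np.hypot(q[0],q[1]); t=np.arctan2(r,q[2])
        return K[:2,2]+q[:2]/r*t*[K[0,0],K[1,1]]
    q=K@(att(c).T@(P-c["position"])); return q[:2]/q[2]
E
python3 - <<'E'
from h import *
import pickle
o=get_obs();print(o)
for n in ("scene","side","wrist"):
    c=capture(n); pickle.dump((c,o),open(f"pics/{n}0.pkl","wb"))
    print(n,{k:v for k,v in c.items() if k!="image"})
    cv2.imwrite(f"pics/{n}0.png",cv2.resize(c["image"][...,::-1],(800,600),interpolation=cv2.INTER_CUBIC))
E
```

```text
{'time': 0.0, 'joint_positions': array([-1.46017614e-01,  3.42734236e-01,  1.52504520e+00, -7.37475025e-06,
        1.27540388e+00, -1.45976741e-01]), 'dq': array([ 0.00213805, -0.00117037,  0.00035234, -0.00107126, -0.00112284,
       -0.00024562]), 'tau': array([ 7.61924657e-04, -4.31245601e+01, -2.44219762e+01,  7.17750052e-02,
        5.59406646e-02, -1.04314388e-04]), 'tool_pos': array([5.24577293e+02, 7.29079992e-02, 2.26029162e+02]), 'tcp_rot': array([-1.71233977,  1.56920565,  3.00001049]), 'contact_force': array([0.04700155, 0.01779734, 0.27787351]), 'moment': array([ 0.01725083, -0.01227252,  0.05261794]), 'grip_width': 91.88487043410446}
scene {'K': array([[456.44449403,   0.        , 261.18446966],
       [  0.        , 456.44449403, 188.18906566],
       [  0.        ,   0.        ,   1.        ]]), 'position': array([1413.33086082,  343.32474525, 1055.74082129]), 'attitude': array([-2.36014813, -0.00696218,  1.95782429])}
side {'K': array([[370.88988903,   0.        , 259.44696239],
       [  0.        , 370.88988903, 196.03333322],
       [  0.        ,   0.        ,   1.        ]]), 'position': array([424.96533505, 906.42972638, 899.20251861]), 'attitude': array([-2.30159416e+00, -1.06631305e-04, -3.00342564e+00])}
wrist {'K': array([[297.31863964,   0.        , 259.40779676],
       [  0.        , 297.31863964, 191.77798211],
       [  0.        ,   0.        ,   1.        ]]), 'mount': array([[ 1.86200217e-04, -3.07179187e-01,  9.51651676e-01,
        -1.57666109e+02],
       [ 9.99999878e-01, -3.78073040e-04, -3.17696455e-04,
         1.17226039e+00],
       [ 4.57383581e-04,  9.51651619e-01,  3.07179079e-01,
        -8.33046355e+01],
       [ 0.00000000e+00,  0.00000000e+00,  0.00000000e+00,
         1.00000000e+00]])}
```

View pics/scene0.png

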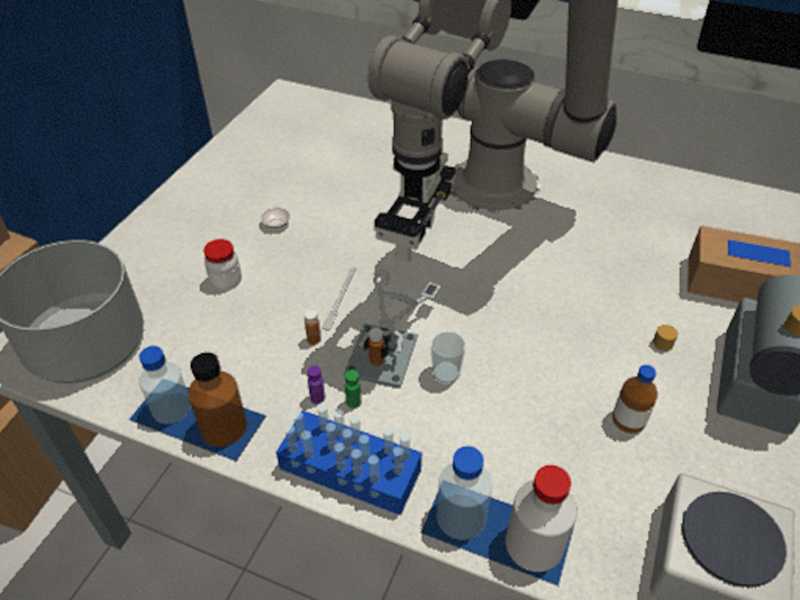

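View pics/wrist0.png

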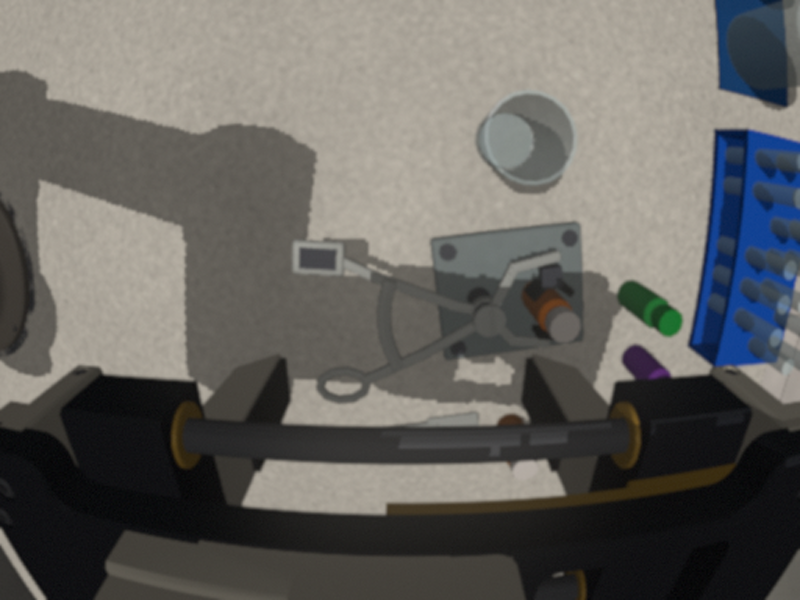

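```bash
python3 -c "
from h import *
o=get_obs();print(R.from_euler('xyz',o['tcp_rot']).as_matrix().round(3))"
```

```text
[[-0.001  1.    -0.   ]
 [ 0.    -0.    -1.   ]
 [-1.    -0.001 -0.   ]]
```

The scene view shows the clamp ahead of the robot, with the beaker at (447,358) and the spare vial at (313,327). In the wrist view the thumb plate is at (318,258), the pivot head at (489,322), the cap at (565,325), the ring at (344,384), and the base plate corners are near (433,240), (578,223), (582,340) and (447,358).

Run:
```python
from h import *
import pickle
c,o=pickle.load(open("pics/wrist0.pkl","rb"))
s=384/600
W=lambda u,v,z:atz(c,(u*s,v*s),z,o).round(1)
pl=W(318,258,53);pv=W(489,322,69);ring=W(344,384,63);cap=W(565,325,92)
print("plate",pl,"pivot",pv,"ring",ring,"cap",cap)
print("d plate-pivot",np.hypot(*(pl-pv)[:2]),"ring",np.hypot(*(ring-pv)[:2]), np.hypot(118,42))
a=[np.arctan2(*(q-pv)[1::-1])-np.arctan2(*l[::-1]) for q,l in((pl,(-120,60)),(ring,(-118,-42)))]
print("yaw",(np.array(a)+np.pi)%(2*np.pi)-np.pi)
cor=[W(*q,12) for q in((433,240),(578,223),(582,340),(447,358))];print(*cor)
e=cor[1]-cor[0];e2=cor[2]-cor[3];print(np.arctan2(e[1],e[0]),np.arctan2(e2[1],e2[0]),np.linalg.norm(e),np.linalg.norm(cor[3]-cor[0]))
print("plate corners",*[W(*q,53) for q in((295,241),(342,241),(342,275),(293,272))])
```

```text
plate [461.   9.  53.] pivot [586.6 -35.3  69. ] ring [477.2 -89.7  63. ] cap [637.2 -29.4  92. ]
d plate-pivot 133.18352000153774 ring 122.17904894047919 125.25174649480941
yaw [0.12456324 0.11950159]
[547.8  14.4  12. ] [670.8  31.3  12. ] [686.5 -75.2  12. ] [562.1 -90.7  12. ]
0.13654342082234075 0.12395922925625391 124.15558787263664 106.06837417439755
plate corners [444.2  22.   53. ] [479.4  21.5  53. ] [478.5  -4.1  53. ] [441.2  -1.6  53. ]
```

Call:
send_rows(hand=0, moves=[[0, -21, -13, 0], [0, -21, -13, 0], [0, -20, -13, 4.2], [25, 0, 0, 0], [25, 0, 0, 0], [25, 0, 0, 0], [25, 0, 0, 0], [0, 0, 0, 0]])

```text
time: 1.15
tool_pos: [461.7, 39.1, 125.3]
tcp_rot: [-1.575, 1.567, 3.064]
contact_force: [0.4, -0.3, -0.0]
grip_width: 16.3
```

Run:
```python
from h import *
o=get_obs();print(o)
c=capture("wrist");s=600/384
im=cv2.resize(c["image"][...,::-1],(800,600),interpolation=cv2.INTER_CUBIC)
cv2.imwrite("pics/w1.png",im)
```

```text
{'time': 1.15, 'joint_positions': array([-8.11430468e-02,  3.49677105e-01,  1.82945517e+00, -2.05960256e-05,
        9.66721812e-01, -7.80546642e-03]), 'dq': array([-3.27445562e-04, -3.49818194e-02, -4.64311442e-02, -4.34972272e-04,
        2.77135691e-02, -8.29008720e-05]), 'tau': array([-5.45150391e-02, -3.78228772e+01, -1.91689074e+01,  6.11497625e-02,
       -3.05120554e-01,  8.40453813e-04]), 'tool_pos': array([461.67924541,  39.10230155, 125.28803167]), 'tcp_rot': array([-1.57463575,  1.56653486,  3.06442739]), 'contact_force': array([ 0.43206227, -0.32980643, -0.01464339]), 'moment': array([ 0.06246424,  0.04174372, -0.00240573]), 'grip_width': 16.295531645107452}
```

View pics/w1.png

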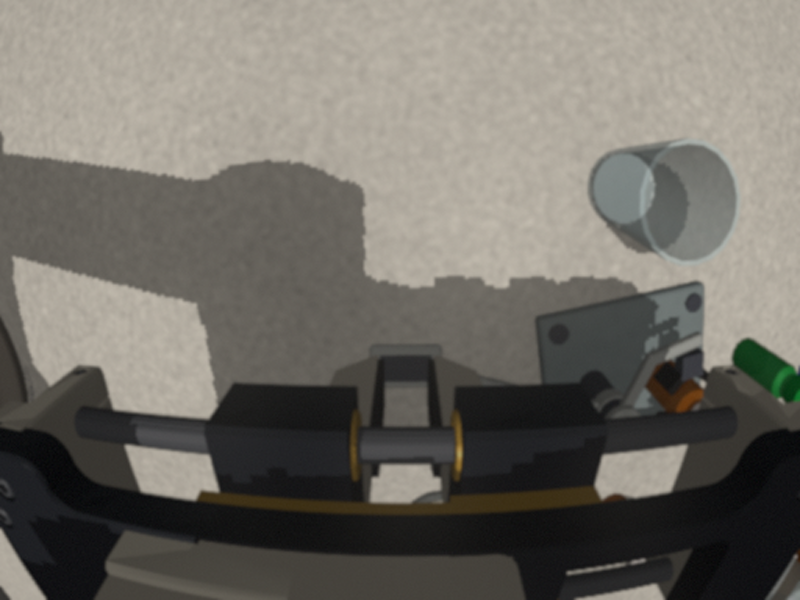

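The wrist view shows the plate's outer edge at row 346 (columns 370 to 441), parallel to the nearly shut fingers. I'll check where that edge is before descending.

Run:
```python
from h import *
o=get_obs();c=capture("wrist");s=.64
for q in((371,346),(405,346),(441,346)): print(atz(c,(q[0]*s,q[1]*s),53,o).round(1))
x=o["tool_pos"]
for dy in(-10,10): print(dy,proj(c,x+[0,dy,0],o)/s)
```

```text
[443.7  22.7  53. ]
[462.2  21.4  53. ]
[481.7  19.9  53. ]
-10 [404.33398213 402.97211143]
10 [400.33658762 357.05029759]
```

Call:
send_rows(moves=[[22, 0, 0, 0], [22, 0, 0, 0], [22, 0, 0, 0], [20, 0, 0, 0], [0, 0, 0, 0], [0, 0, 0, 0]])

```text
time: 2.0
tool_pos: [464.0, 39.0, 41.9]
tcp_rot: [1.564, 1.569, -0.08]
contact_force: [-0.4, -0.3, 0.2]
grip_width: 0.3
```

Call:
send_rows(moves=[[0, 0, 2, 0], [0, 0, 2, 0], [0, 0, 2, 0], [0, 0, 0, 0]])

```text
time: 2.5
tool_pos: [462.7, 32.9, 40.9]
tcp_rot: [1.721, 1.57, 0.076]
contact_force: [-0.2, 0.4, 1.1]
grip_width: 0.2
```

Call:
send_rows(moves=[[0, 0, 1, 0], [0, 0, 1, 0], [0, 0, 1, 0], [0, 0, 0, 0]])

```text
time: 3.0
tool_pos: [462.2, 30.0, 40.7]
tcp_rot: [-1.693, 1.571, 2.946]
contact_force: [0.4, 1.8, -0.2]
grip_width: 0.5
```

Call:
send_rows(moves=[[0, -1.1, 2.6, -1.15], [0, -1.1, 2.6, -1.15], [0, -1.1, 2.6, -1.15], [0, 0, 0, 0]])

```text
time: 3.5
tool_pos: [458.7, 22.0, 40.8]
tcp_rot: [0.48, 1.57, -1.103]
contact_force: [-0.3, -0.0, -0.2]
grip_width: 0.4
```

Call:
send_rows(moves=[[0, -1.1, 2.6, -1.15], [0, -1.1, 2.6, -1.15], [0, 0, 0, 0]])

```text
time: 3.88
tool_pos: [456.6, 17.2, 40.8]
tcp_rot: [1.781, 1.57, 0.238]
contact_force: [0.6, 3.1, -1.9]
grip_width: 0.7
```

```bash
cat > th.py <<'E'
from h import *
o=get_obs(); pv=np.array([586.6,-35.3]); yaw=.127
d=o["tool_pos"][:2]-pv; c,s=np.cos(yaw),np.sin(yaw); q=np.array([c*d[0]+s*d[1],-s*d[0]+c*d[1]])
# plate edge line at theta touches finger centre line 9.5 off
from scipy.optimize import brentq
f=lambda t:(R.from_euler('z',-t).as_matrix()[:2,:2]@q)@[.199,.98]-np.dot([-117.4,72.7],[.199,.98])-9.5
print("theta",round(brentq(f,-.3,.7),4),"clamp xy",q.round(1),"F",o["contact_force"].round(2),"z",o["tool_pos"][2].round(1),"toolyaw",(lambda m:np.arctan2(m[1,1],m[0,1]))(R.from_euler('xyz',o["tcp_rot"]).as_matrix()).round(3))
E
python3 th.py
```

```text
theta 0.1113 clamp xy [-122.3   68.5] F [ 0.56  3.08 -1.85] z 40.8 toolyaw 0.027
```

Call:
send_rows(moves=[[0, -1.1, 2.6, -1.15], [0, -0.8, 1.9, -0.86], [0, 0, 0, 0]])

```text
time: 4.25
tool_pos: [454.7, 12.5, 40.8]
tcp_rot: [1.896, 1.571, 0.388]
contact_force: [0.5, 2.2, 0.4]
grip_width: 0.8
```

```bash
python3 th.py
python3 - <<'E'
from h import *
import pickle
c=capture("side");pickle.dump(c,open("pics/side1.pkl","wb"))
uv=proj(c,[636,-30,50]);print(uv)
x,y=uv.astype(int);im=c["image"][y-70:y+50,x-70:x+90,::-1]
cv2.imwrite("pics/s1.png",cv2.resize(im,(800,600),interpolation=cv2.INTER_CUBIC))
E
```

```text
theta 0.1469 clamp xy [-124.8   64.1] F [0.52 2.2  0.36] z 40.8 toolyaw 0.062
[236.20913373 194.2555746 ]
```

View pics/s1.png

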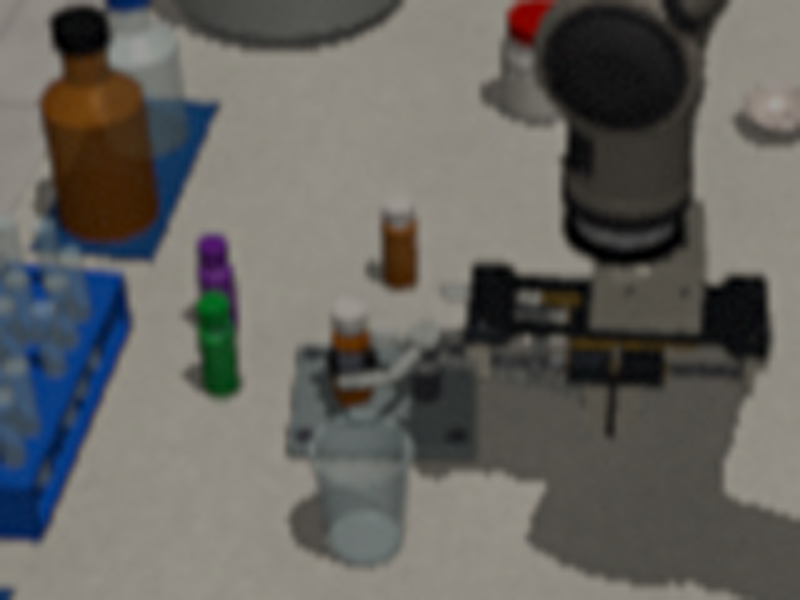

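The side view is too coarse to judge the bite: the vial at (350,350) is upright, with the jaw in front of it. I'll feel my way from here in small steps.

Call:
send_rows(moves=[[0, -0.5, 1.3, -0.57], [0, -0.5, 1.3, -0.57], [0, 0, 0, 0]])

```text
time: 4.68
tool_pos: [453.8, 10.0, 40.7]
tcp_rot: [-1.36, 1.571, -2.849]
contact_force: [0.5, 2.7, -0.2]
grip_width: 0.3
```

```bash
python3 th.py
```

```text
theta 0.1662 clamp xy [-126.    61.7] F [ 0.55  2.66 -0.18] z 40.7 toolyaw 0.082
```

Call:
send_rows(moves=[[0, -0.5, 1.3, -0.57], [0, -0.5, 1.3, -0.57], [0, 0, 0, 0]])

```text
time: 5.05
tool_pos: [452.9, 7.3, 40.6]
tcp_rot: [-1.528, 1.57, -2.996]
contact_force: [-0.2, 4.3, -0.6]
grip_width: 0.8
```

```bash
python3 th.py
```

```text
theta 0.1865 clamp xy [-127.2   59.2] F [-0.21  4.3  -0.59] z 40.6 toolyaw 0.102
```

Call:
send_rows(moves=[[0, -0.5, 1.3, -0.57], [0, 0, 0, 0], [0, 0, 0, 0]])

```text
time: 5.42
tool_pos: [452.6, 6.0, 40.7]
tcp_rot: [-1.632, 1.571, -3.091]
contact_force: [-2.0, 3.7, 0.0]
grip_width: 0.4
```

Call:
send_rows(moves=[[0, -0.5, 1.3, -0.57], [0, 0, 0, 0], [0, 0, 0, 0]])

```text
time: 5.8
tool_pos: [452.2, 4.7, 40.7]
tcp_rot: [-2.42, 1.57, 2.414]
contact_force: [-0.8, 4.8, 0.4]
grip_width: 0.5
```

```bash
python3 th.py
```

```text
theta 0.2053 clamp xy [-128.2   56.7] F [-0.75  4.82  0.44] z 40.7 toolyaw 0.122
```

Call:
send_rows(moves=[[0, -0.5, 1.3, -0.57], [0, 0, 0, 0], [0, 0, 0, 0]])

```text
time: 6.18
tool_pos: [451.8, 3.5, 40.6]
tcp_rot: [-2.538, 1.57, 2.307]
contact_force: [-0.2, 5.7, 0.4]
grip_width: 0.5
```

Call:
send_rows(moves=[[0, -0.5, 1.3, -0.57], [0, 0, 0, 0], [0, 0, 0, 0]])

```text
time: 6.55
tool_pos: [451.5, 2.2, 40.6]
tcp_rot: [-2.522, 1.57, 2.332]
contact_force: [-0.5, 5.8, 0.2]
grip_width: 0.2
```

Call:
send_rows(moves=[[0, -0.5, 1.3, -0.57], [0, 0, 0, 0], [0, 0, 0, 0]])

```text
time: 6.92
tool_pos: [451.2, 1.2, 40.6]
tcp_rot: [-2.825, 1.57, 2.039]
contact_force: [-0.3, 8.8, -0.5]
grip_width: 0.1
```

Call:
send_rows(moves=[[0, -0.4, 0.9, -0.4], [0, 0, 0, 0], [0, 0, 0, 0]])

```text
time: 7.3
tool_pos: [451.0, 0.4, 40.6]
tcp_rot: [-3.099, 1.57, 1.772]
contact_force: [0.1, 9.7, 0.8]
grip_width: 0.2
```

```bash
python3 th.py
```

```text
theta 0.2371 clamp xy [-130.    52.6] F [0.06 9.68 0.8 ] z 40.6 toolyaw 0.159
```

Call:
send_rows(moves=[[0, -0.3, 0.7, -0.3], [0, 0, 0, 0], [0, 0, 0, 0]])

```text
time: 7.68
tool_pos: [450.8, -0.2, 40.6]
tcp_rot: [-3.121, 1.569, 1.755]
contact_force: [-0.6, 9.7, -0.8]
grip_width: 0.3
```

```bash
python3 th.py
```

```text
theta 0.2421 clamp xy [-130.3   52. ] F [-0.61  9.66 -0.83] z 40.6 toolyaw 0.164
```

Call:
send_rows(moves=[[0, -0.3, 0.7, -0.3], [0, 0, 0, 0], [0, 0, 0, 0]])

```text
time: 8.05
tool_pos: [450.7, -1.0, 40.6]
tcp_rot: [3.116, 1.569, 1.714]
contact_force: [-0.0, 9.2, 0.2]
grip_width: 0.2
```

```bash
python3 th.py
```

```text
theta 0.2476 clamp xy [-130.5   51.3] F [-0.04  9.21  0.21] z 40.6 toolyaw 0.169
```

Call:
send_rows(moves=[[0, -0.3, 0.8, -0.3], [0, 0, 0, 0], [0, 0, 0, 0]])

```text
time: 8.43
tool_pos: [450.5, -1.7, 40.6]
tcp_rot: [3.134, 1.569, 1.738]
contact_force: [0.2, 10.4, -0.7]
grip_width: 0.5
```

Call:
send_rows(moves=[[0, -0.3, 0.7, -0.3], [0, 0, 0, 0], [0, 0, 0, 0]])

```text
time: 8.8
tool_pos: [450.4, -2.1, 40.7]
tcp_rot: [2.974, 1.569, 1.583]
contact_force: [-0.6, 13.0, 1.1]
grip_width: 0.8
```

```bash
python3 th.py
```

```text
theta 0.2559 clamp xy [-130.9   50.2] F [-0.61 12.97  1.11] z 40.7 toolyaw 0.179
```

Call:
send_rows(moves=[[0, 0, -1.5, 0], [0, 0, -1.5, 0], [0, 0, 0, 0]])

```text
time: 9.18
tool_pos: [450.3, -0.8, 40.8]
tcp_rot: [0.854, 1.57, -0.536]
contact_force: [1.1, 4.2, -0.2]
grip_width: 0.8
```

```bash
python3 th.py
```

```text
theta 0.2455 clamp xy [-130.9   51.5] F [ 1.07  4.25 -0.18] z 40.8 toolyaw 0.18
```

Call:
send_rows(moves=[[0, 0, -2, 0], [0, 0, -2, 0], [0, 0, 0, 0]])

```text
time: 9.55
tool_pos: [449.2, 3.4, 40.7]
tcp_rot: [0.108, 1.571, -1.283]
contact_force: [0.4, -0.5, -0.6]
grip_width: 0.4
```

Call:
send_rows(moves=[[0, 0, -5, 0], [0, 0, -5, 0], [-30, 0, 0, 0], [-40, 0, 0, 0], [-20, 0, 0, 0], [0, 0, 0, 0], [0, 0, 0, 0]])

```text
time: 10.42
tool_pos: [446.8, 13.5, 129.9]
tcp_rot: [-1.885, 1.569, 3.008]
contact_force: [-0.5, 0.9, 0.2]
grip_width: 0.3
```

```bash
python3 th.py;  python3 - <<'E'
from h import *
o=get_obs()
c=capture("wrist");cv2.imwrite("pics/w2.png",cv2.resize(c["image"][...,::-1],(800,600),interpolation=cv2.INTER_CUBIC))
import pickle;pickle.dump((c,o),open("pics/w2.pkl","wb"))
E
```

```text
theta 0.1352 clamp xy [-132.5   66.2] F [-0.5   0.92  0.17] z 129.9 toolyaw 0.18
```

View pics/w2.png

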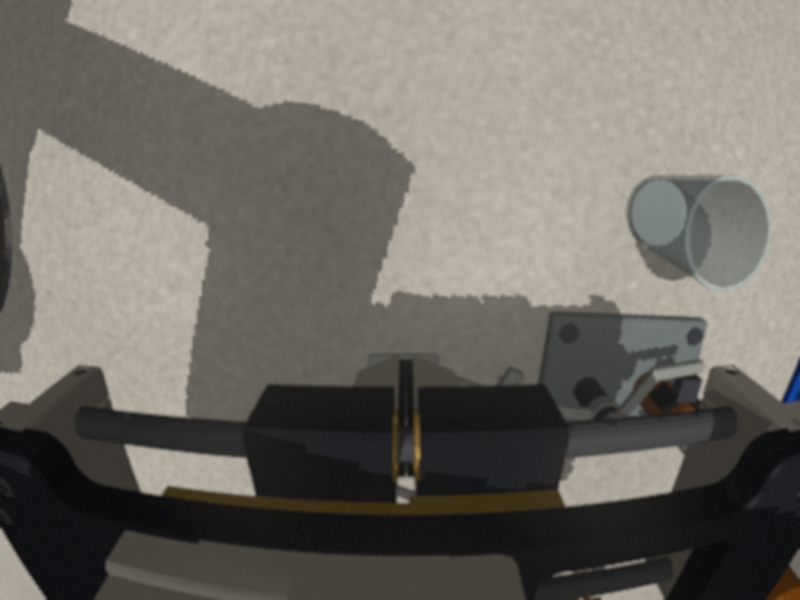

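The fingers hide the plate in this view. The beaker and base plate are undisturbed. I'll lift towards the cap and look from there.

Call:
send_rows(moves=[[-25, 0, 0, 0], [-25, 10, 2, 0], [-25, 25, 5, 0], [-15, 25, 5, 0], [0, 25, 5, 0], [0, 10, 0, 0], [0, 0, 0, 0]])

```text
time: 11.35
tool_pos: [543.4, 13.8, 219.4]
tcp_rot: [-1.893, 1.568, 2.999]
contact_force: [0.1, -1.0, -0.5]
grip_width: 0.0
```

Run:
```python
from h import *
o=get_obs();print(o["tool_pos"],o["contact_force"])
c=capture("wrist");cv2.imwrite("pics/w3.png",cv2.resize(c["image"][...,::-1],(800,600),interpolation=cv2.INTER_CUBIC))
import pickle;pickle.dump((c,o),open("pics/w3.pkl","wb"))
```

```text
[543.40742306  13.77123779 219.37836438] [ 0.0620519  -0.99253522 -0.53189044]
```

View pics/w3.png

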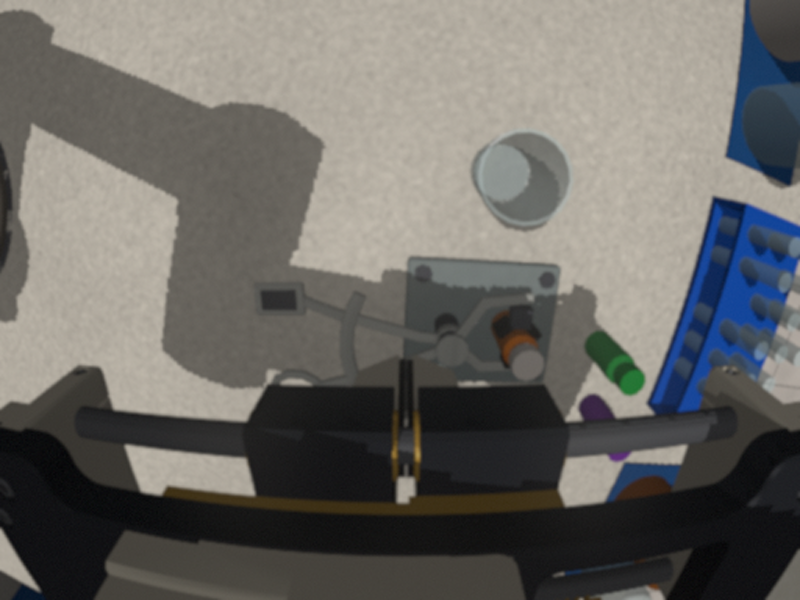

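The view shows the clamp closed on the vial. The plate is at (279,299), the pivot head at (452,350) and the cap at (526,362).

Run:
```python
from h import *
import pickle
c,o=pickle.load(open("pics/w3.pkl","rb"));s=.64
W=lambda u,v,z:atz(c,(u*s,v*s),z,o).round(1)
pl=W(279,299,53);pv=W(452,350,69);cap=W(526,362,91.5)
print(pl,pv,cap); d=(pl-pv)[:2];print(np.hypot(*d))
print("theta",(np.arctan2(d[1],d[0])-.127-np.arctan2(60,-120)+np.pi)%(2*np.pi)-np.pi)
r=R.from_euler('z',.127).as_matrix()[:2,:2];q=r.T@(cap-pv)[:2];print("cap clamp",q)
dd=cap[:2]-o["tool_pos"][:2];m=R.from_euler('xyz',o["tcp_rot"]).as_matrix();print("tool shift",m.T@np.array([*dd,91.5-o["tool_pos"][2]]))
cv2.imwrite("pics/capcrop.png",cv2.resize(c["image"][205:255,305:372,::-1],(800,597),interpolation=cv2.INTER_CUBIC))
```

```text
[454.3 -23.6  53. ] [587.2 -33.8  69. ] [636.3 -24.7  91.5]
133.29084739771147
theta 0.2600483398594706
cap clamp [49.85716077  2.80776072]
tool shift [127.61958474  84.83724705  54.56946186]
```

Call:
send_rows(moves=[[0, 28, 18, 0], [0, 28, 18, 0], [0, 29, 18.5, 0], [25, 0, 0, 0], [25, 0, 0, 0], [25, 0, 0, 0], [20, 0, 0, 0], [0, 0, 0, 0]])

```text
time: 12.4
tool_pos: [635.4, -24.7, 124.1]
tcp_rot: [-1.915, 1.566, 2.977]
contact_force: [-0.1, 0.3, -0.4]
grip_width: 0.3
```

Call:
send_rows(moves=[[10, 0, 0, 0], [8, 0, 0, 0], [5, 0, 0, 0], [2, 0, 0, 0], [0, 0, 0, 0], [0, 0, 0, 0]])

```text
time: 13.15
tool_pos: [637.5, -24.9, 101.0]
tcp_rot: [1.245, 1.57, -0.146]
contact_force: [0.2, -0.0, 0.0]
grip_width: 0.0
```

Call:
send_rows(moves=[[2, 0, 0, 0], [2, 0, 0, 0], [1.5, 0, 0, 0], [0, 0, 0, 0], [0, 0, 0, 0]])

```text
time: 13.78
tool_pos: [637.3, -24.9, 95.3]
tcp_rot: [1.079, 1.571, -0.312]
contact_force: [0.2, -0.3, 0.3]
grip_width: 0.5
```

Call:
send_rows(moves=[[1, 0, 0, 0], [1, 0, 0, 0], [0, 0, 0, 0]])

```text
time: 14.15
tool_pos: [637.2, -24.9, 93.1]
tcp_rot: [-1.836, 1.571, 3.056]
contact_force: [-0.3, 0.6, -1.0]
grip_width: 0.2
```

Call:
send_rows(moves=[[1, 0, 0, 0], [0.7, 0, 0, 0], [0, 0, 0, 0]])

```text
time: 14.52
tool_pos: [637.4, -24.9, 92.1]
tcp_rot: [1.228, 1.57, -0.163]
contact_force: [-1.2, 0.3, 4.7]
grip_width: 0.4
```

Call:
send_rows(moves=[[1, 0, 0, 0], [0.8, 0, 0, 0], [0, 0, 0, 0]])

```text
time: 14.9
tool_pos: [637.5, -24.9, 90.4]
tcp_rot: [1.208, 1.57, -0.183]
contact_force: [-1.9, 0.1, 5.5]
grip_width: 0.3
```

Call:
send_rows(moves=[[1, 0, 0, 0], [0.8, 0, 0, 0], [0, 0, 0, 0]])

```text
time: 15.28
tool_pos: [637.5, -24.9, 88.6]
tcp_rot: [1.26, 1.57, -0.132]
contact_force: [-1.2, 0.5, 4.9]
grip_width: 0.3
```

Call:
send_rows(moves=[[1, 0, 0, 0], [0.5, 0, 0, 0], [0, 0, 0, 0]])

```text
time: 15.65
tool_pos: [637.5, -24.9, 87.1]
tcp_rot: [1.255, 1.57, -0.137]
contact_force: [-1.2, -0.3, 4.9]
grip_width: 0.0
```

Call:
send_rows(moves=[[0.7, 0, 0, 0], [0, 0, 0, 0], [0, 0, 0, 0]])

```text
time: 16.02
tool_pos: [637.5, -24.9, 86.4]
tcp_rot: [1.293, 1.57, -0.098]
contact_force: [-1.6, -0.2, 5.8]
grip_width: 0.3
```

Call:
send_rows(moves=[[0.5, 0, 0, 0], [0, 0, 0, 0], [0, 0, 0, 0]])

```text
time: 16.4
tool_pos: [637.5, -24.9, 86.3]
tcp_rot: [1.257, 1.57, -0.134]
contact_force: [-1.3, -0.2, 7.7]
grip_width: 0.2
```

Call:
send_rows(moves=[[0.5, 0, 0, 0], [0, 0, 0, 0], [0, 0, 0, 0]])

```text
time: 16.77
tool_pos: [637.6, -24.9, 86.2]
tcp_rot: [1.219, 1.569, -0.172]
contact_force: [-3.6, 0.6, 10.3]
grip_width: 0.2
```

The cap is home: it stopped hard at a tip height of 86.2 mm with 10 N. Now I'll lift and go above the thumb plate.

Call:
send_rows(moves=[[-3, 0, 0, 0], [-20, 0, 0, 0], [-40, 0, 0, 0], [-40, 0, 0, 0], [-20, -30, -6, 0], [0, -40, -7, 0], [0, -20, -4, 0], [0, 0, 0, 0]])

```text
time: 17.77
tool_pos: [544.9, -24.2, 208.0]
tcp_rot: [2.831, 1.571, 1.44]
contact_force: [0.3, -0.1, -0.1]
grip_width: 0.5
```

Run:
```python
from h import *
o=get_obs();print(o["time"],o["tool_pos"],o["contact_force"])
c=capture("wrist");cv2.imwrite("pics/w4.png",cv2.resize(c["image"][...,::-1],(800,600),interpolation=cv2.INTER_CUBIC))
import pickle;pickle.dump((c,o),open("pics/w4.pkl","wb"))
```

```text
17.775 [544.90006789 -24.19369727 207.98773091] [ 0.34985385 -0.12118705 -0.05677427]
```

View pics/w4.png

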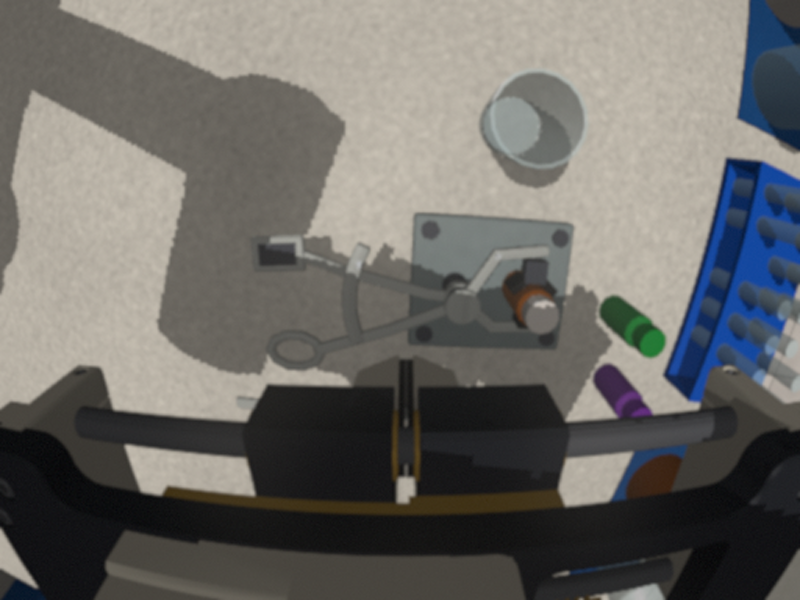

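The clamp is still closed on the vial. The plate is at (278,253), the pivot at (463,304) and the cap at (540,316), and the cap now sits low.

Run:
```python
from h import *
import pickle
c,o=pickle.load(open("pics/w4.pkl","rb"));s=.64
W=lambda u,v,z:atz(c,(u*s,v*s),z,o).round(1)
pl=W(278,253,53);pv=W(463,304,69);cap=W(540,316,86)
d=(pl-pv)[:2];print(pl,pv,cap,np.hypot(*d),(np.arctan2(d[1],d[0])-.127-np.arctan2(60,-120)+np.pi)%(2*np.pi)-np.pi)
print("plate corners",*[W(*q,53) for q in((252,238),(302,238),(303,268),(253,269))])
m=R.from_euler('xyz',o["tcp_rot"]).as_matrix()
print(m.round(3)); print("shift",m.T@(pl-o["tool_pos"]))
```

```text
[454.6 -23.5  53. ] [587.1 -32.5  69. ] [636.5 -26.4  86. ] 132.80530862883455 0.2688272545446173
plate corners [434.2 -15.8  53. ] [470.6 -10.1  53. ] [474.  -31.3  53. ] [437.2 -38.2  53. ]
[[ 0.     0.984  0.178]
 [ 0.     0.178 -0.984]
 [-1.     0.    -0.   ]]
shift [154.98745456 -88.72869752 -16.78950198]
```

Call:
send_rows(moves=[[0, -32, -6, 0], [0, -32, -6, 0], [20, -30, -5, 0], [30, 0, 0, 0], [30, 0, 0, 0], [30, 0, 0, 0], [20, 0, 0, 0], [0, 0, 0, 0]])

```text
time: 18.82
tool_pos: [450.2, -24.3, 76.3]
tcp_rot: [-1.99, 1.568, 2.902]
contact_force: [-0.6, -0.2, 0.7]
grip_width: 0.0
```

Call:
send_rows(moves=[[6, 0, 0, 0], [6, 0, 0, 0], [3, 0, 0, 0], [0, 0, 0, 0], [0, 0, 0, 0]])

```text
time: 19.45
tool_pos: [450.3, -24.3, 62.9]
tcp_rot: [1.201, 1.57, -0.19]
contact_force: [0.1, 0.3, -0.5]
grip_width: 0.3
```

Call:
send_rows(moves=[[4, 0, 0, 0], [3, 0, 0, 0], [2, 0, 0, 0], [0, 0, 0, 0]])

```text
time: 19.95
tool_pos: [450.0, -24.3, 53.5]
tcp_rot: [-2.043, 1.57, 2.849]
contact_force: [-0.0, -0.1, -0.3]
grip_width: 0.4
```

Call:
send_rows(moves=[[1, 0, 0, 0], [1, 0, 0, 0], [1, 0, 0, 0], [0, 0, 0, 0]])

```text
time: 20.45
tool_pos: [450.3, -24.3, 50.8]
tcp_rot: [1.283, 1.57, -0.109]
contact_force: [-0.6, 0.5, 1.7]
grip_width: 0.2
```

Call:
send_rows(moves=[[1, 0, 0, 0], [1, 0, 0, 0], [0, 0, 0, 0]])

```text
time: 20.82
tool_pos: [450.2, -24.3, 48.7]
tcp_rot: [1.649, 1.571, 0.258]
contact_force: [-0.2, 1.4, 2.0]
grip_width: 0.8
```

Call:
send_rows(moves=[[1, 0, 0, 0], [1, 0, 0, 0], [0.8, 0, 0, 0], [0, 0, 0, 0]])

```text
time: 21.32
tool_pos: [450.3, -24.4, 46.0]
tcp_rot: [1.18, 1.571, -0.211]
contact_force: [0.1, -0.1, 3.6]
grip_width: 0.3
```

Call:
send_rows(moves=[[0.5, 0, 0, 0], [0, 1, -4, 1.72], [0, 1, -4, 1.72], [0, 1, -4, 1.72], [0, 1, -4, 1.72]])

```text
time: 21.95
tool_pos: [452.4, -8.0, 45.6]
tcp_rot: [1.244, 1.57, -0.268]
contact_force: [0.2, 0.2, 4.5]
grip_width: 0.3
```

Call:
send_rows(moves=[[0, 1, -4, 1.72], [0, 1, -4, 1.72], [0, 1, -4, 1.72], [0, 1, -4, 1.72], [0, 0.8, -3, 1.3], [0, 0, 0, 0], [0, 0, 0, 0]])

```text
time: 22.82
tool_pos: [456.9, 10.9, 45.5]
tcp_rot: [1.227, 1.57, -0.426]
contact_force: [-0.7, -2.8, 4.5]
grip_width: 0.6
```

Run:
```python
from h import *
o=get_obs();print(o["time"],o["tool_pos"],o["contact_force"])
d=o["tool_pos"][:2]-[586.9,-34];print(np.hypot(*d),(np.arctan2(d[1],d[0])-np.arctan2(9.6,-136.6)+np.pi)%(2*np.pi)-np.pi)
```

```text
22.825 [456.92873494  10.8618743   45.50317922] [-0.73320114 -2.81016555  4.51335036]
137.49588177650685 -0.2622005240595189
```

Call:
send_rows(moves=[[-3, 0, 0, 0], [-5, 0, 0, 0], [-20, 0, 0, 0], [-30, 0, 0, 0], [-40, 0, 15, 0], [-40, 10, 15, 0], [-30, 20, 10, 0], [0, 0, 0, 0]])

```text
time: 23.82
tool_pos: [484.9, -31.8, 215.3]
tcp_rot: [1.533, 1.566, -0.122]
contact_force: [-0.5, 0.8, -0.2]
grip_width: 0.4
```

Run:
```python
from h import *
o=get_obs();print(o["time"],o["tool_pos"],o["contact_force"])
c=capture("wrist");cv2.imwrite("pics/w5.png",cv2.resize(c["image"][...,::-1],(800,600),interpolation=cv2.INTER_CUBIC))
import pickle;pickle.dump((c,o),open("pics/w5.pkl","wb"))
```

```text
23.825 [484.90418253 -31.82537151 215.3137271 ] [-0.50818879  0.79970609 -0.17446273]
```

View pics/w5.png

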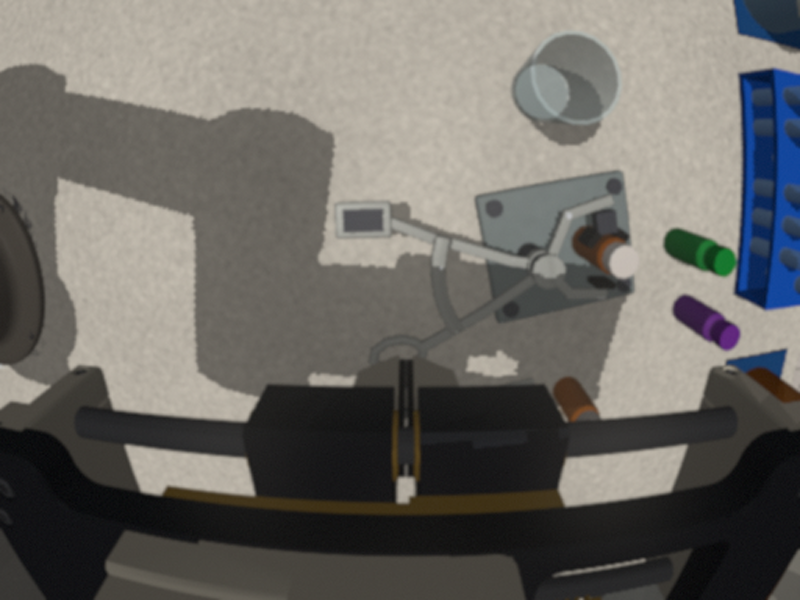

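The clamp is open again: plate at (363,219), pivot at (547,266), cap at (623,262), with the jaw off the vial. I'll check the angle, then hand in.

Run:
```python
from h import *
import pickle
c,o=pickle.load(open("pics/w5.pkl","rb"));s=.64
W=lambda u,v,z:atz(c,(u*s,v*s),z,o).round(1)
pl=W(363,219,53);pv=W(547,266,69);cap=W(623,262,86);ring=W(402,354,63)
d=(pl-pv)[:2];print(pl,pv,cap,np.hypot(*d))
t=(np.arctan2(d[1],d[0])-.127-np.arctan2(60,-120)+np.pi)%(2*np.pi)-np.pi;print("theta",t)
seat=np.array([586.9,-34])+R.from_euler('z',.127).as_matrix()[:2,:2]@[50,-3];print("vial off seat",np.hypot(*(cap[:2]-seat)))
```

```text
[460.8   9.3  53. ] [585.6 -30.6  69. ] [636.7 -27.   86. ] 131.02308956821315
theta 0.027206353217205326
vial off seat 3.647206823694907
```

```bash
python3 -c "
from plant import close_job; print(close_job())"
```

```text
the job is handed in; nothing more can be done
None
```

The clamp was closed on the vial, the cap pressed home, and the clamp opened again. I handed the job in at about 24 s of the 72 s allowed; no verdict is reported.

- **Clamping:** I pushed the plate's outer edge round the pivot in small steps until the jaw went hard. The highest push reading was 13 N, with a limit of 17 N. After I let go, the camera put the clamp arm at 0.26–0.27 rad, both before and after the cap was pressed. I could not measure the grip on the glass directly.
- **Cap:** I pressed it until it stopped hard at 86.2 mm above the table, the height for a cap fully home. The push peaked at about 10 N upwards, with a small sideways part.
- **Release:** I pressed the plate down about 7.5 mm with 4.5 N and swung it back to its open stop.

**Last checks:** The final picture shows the thumb plate back at (460.8, 9.3) mm, against (461, 9) at the start. It also shows the jaw off the vial and the vial upright, about 4 mm from its seat. The tool was clear and reading no contact, and the bystanders in view looked undisturbed.

**Disagreement:** The angle worked out from that last picture alone came to 0.027 rad rather than 0. I put that down to the pivot reading, which was about 3 mm off the others. It is still under the 0.05 rad limit.

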